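# Put the loose drawer of hand tools back into the tool chest

### The job

Put the hand tools that are lying out - whichever of the bit box, the tape measure, the short spanner and the long spanner are there - flat into the loose drawer on the mat. Raise the lid of the tool chest and leave it standing open, slide the loaded drawer along its runners until it is fully home in the chest, then lower the lid gently until it is quite shut over the drawer front. Leave the other things on the bench where they are.

Things in the scene. Friction and masses are not known exactly. Their poses are not given: they have to be found in the camera images.
- chest: Fixed grey steel tool chest, 210 deep (its x), 320 wide (its y), top edge 100 above the bench. It stands on a black rubber mat, 4 thick, 350 wide, that runs 255 out in front of it and moves with it. Origin: bench level, centre of the chest; x points from the open front to the back, z up. Front face x = -105. Lower part: one open bay for the drawer; above it a till of sockets under the lid.
- bay_mouth (a point): Middle of the bay's mouth at floor level: chest x = -105, y = 0, z = 4 mm. The bay is 310 wide, headroom 60, its floor level with the mat, no sill. On each side wall is a slotted runner: two ledges 9.5 wide, the slot between them open from 11 to 24 above the floor; the drawer's turned-out rims travel in it with 3 mm side play each way.
- lid (a joint): Lid angle, rad: 0 shut on its stop, 1.1 fully open on its stay. One panel 210 deep, hinged along the top of the back. The stiff hinge holds it at any angle when let go; 4 to 6 N at the handle raise it, 1 to 3 N lower it. Its front lip hangs 21 mm down; shut, it lies 4.5 in front of the closed drawer's front and overlaps its top by 8, so the lid must be up to let the drawer in.
- lid_hinge (a point): Point on the lid's hinge axis, middle of its width: chest x = 105, y = 0, z = 100 mm. The axis runs along chest y.
- lid_handle (a point): Middle of the lid's handle, moves with it: round steel bar 10 thick, 100 long along chest y, on a sloping leg at each end, 30 in front of and 27 above the lid's front edge (with the lid shut: chest x = -135, z = 130 mm).
- drawer: Loose grey steel drawer (tray), 0.45 to 0.7 kg, on the mat; slides flat, need not be lifted. Origin: underside of its floor; x is the way it goes in, z up. Inside x -98 to 95, y -140 to 140; floor 2 thick; side and back walls 18 high, rims 304 over all, rear corners bevelled. Front plate x -101 to -98, 316 wide, top at z 83. Home, its origin is at chest x = -7, y = 0, z = 4 mm.
- drawer_handle (a point): Middle of the drawer's handle: round steel bar 10 thick, 100 long along drawer y, at drawer x = -138, z = 82 mm, on a sloping leg at each end; 32 mm free between bar and front plate.
- bit_box: Bit box, red lid over dark base, 60 x 110 x 42 mm, 0.15 to 0.31 kg; may be absent. Origin: centre of its underside; length along its y. Body x from -25 to 30; a catch (y -15 to 15, z 15 to 29) juts out to x = -30.
- tape_measure: Yellow and black tape measure lying on its side, 62 x 94 x 38 mm, 0.25 kg; may be absent. Origin: centre of its underside; length along its y. The case is x -31 to 31, y -47 to 19, 34 high at the rim; the rest is the thin tape end. Balance point about y = -14.
- short_spanner: Combination spanner, 147 long, 29 wide at the jaws, 0.1 kg, lying flat; may be absent. Origin: middle of its length, at its underside; length along its y. Shank x -8 to 6, z 1 to 7, y -40 to 50; ring end up to 10 thick, at +y.
- long_spanner: Combination spanner of the same pattern, 177 long, 29 wide at the jaws, 0.16 kg, lying flat; may be absent. Origin: middle of its length, at its underside; length along its y. Shank x -8 to 6, z 1 to 7, y -55 to 64; ring end up to 10 thick, at +y.
- offcut: Bystander: wooden offcut 40 x 80 x 40 mm, origin centre of underside. Stays.
- glue_bottle: Bystander: standing white glue bottle, 52 diameter, 150 high, origin centre of underside. Stays.
- paint_brush: Bystander: flat paint brush 168 x 50 x 14 mm, length along its x, origin centre of underside. Stays.
- pliers: Bystander: red-handled pliers 190 x 56 x 14 mm, length along its x, origin centre of underside. Stays.

How it is judged:
On the way, in this order (a step that is already met when the one before it is completed fails the run):
1. the chest's lid is raised and stands open (beyond 0.8 rad) (value of joint lid above 0.8 rad), for 0.2 s.
2. the drawer with all the tools in it is fully home (front within 4.5 mm of the chest's face) while the lid is still up (x of drawer in the frame of chest between -0.0115 and 0.01 m and y of drawer in the frame of chest between -0.01 and 0.01 m and z of drawer in the frame of chest below 0.012 m and angle between the x axis of drawer and the x axis of chest, either way round below 0.05 rad and x of bit_box in the frame of drawer between -0.09 and 0.09 m and y of bit_box in the frame of drawer between -0.135 and 0.135 m and z of bit_box in the frame of drawer between -0.01 and 0.03 m and x of tape_measure in the frame of drawer between -0.09 and 0.09 m and y of tape_measure in the frame of drawer between -0.135 and 0.135 m and z of tape_measure in the frame of drawer between -0.01 and 0.03 m and x of short_spanner in the frame of drawer between -0.09 and 0.09 m and y of short_spanner in the frame of drawer between -0.135 and 0.135 m and z of short_spanner in the frame of drawer between -0.01 and 0.03 m and x of long_spanner in the frame of drawer between -0.09 and 0.09 m and y of long_spanner in the frame of drawer between -0.135 and 0.135 m and z of long_spanner in the frame of drawer between -0.01 and 0.03 m and value of joint lid above 0.5 rad), for 0.2 s.
3. the lid is shut (below 0.03 rad) (value of joint lid below 0.03 rad), for 0.2 s.
At the end, for the whole second after the job is handed in: The lid is shut (below 0.03 rad); the drawer is fully home in the chest (front within 4.5 mm of the chest's face, square within 0.05 rad) and at rest; every tool that was out lies in the drawer (its origin over the drawer's floor and less than 30 mm above the drawer's underside) (x of drawer in the frame of chest between -0.0115 and 0.01 m and y of drawer in the frame of chest between -0.01 and 0.01 m and z of drawer in the frame of chest below 0.012 m and angle between the x axis of drawer and the x axis of chest, either way round below 0.05 rad and x of bit_box in the frame of drawer between -0.09 and 0.09 m and y of bit_box in the frame of drawer between -0.135 and 0.135 m and z of bit_box in the frame of drawer between -0.01 and 0.03 m and x of tape_measure in the frame of drawer between -0.09 and 0.09 m and y of tape_measure in the frame of drawer between -0.135 and 0.135 m and z of tape_measure in the frame of drawer between -0.01 and 0.03 m and x of short_spanner in the frame of drawer between -0.09 and 0.09 m and y of short_spanner in the frame of drawer between -0.135 and 0.135 m and z of short_spanner in the frame of drawer between -0.01 and 0.03 m and x of long_spanner in the frame of drawer between -0.09 and 0.09 m and y of long_spanner in the frame of drawer between -0.135 and 0.135 m and z of long_spanner in the frame of drawer between -0.01 and 0.03 m and value of joint lid below 0.03 rad and linear speed of drawer below 0.02 m/s); the robot touches nothing.
It fails at once if the lid is slammed (falls faster than 1.5 rad/s) (velocity of joint lid below -1.5 rad/s).
It fails at once if a bystander (offcut, glue bottle, paint brush, pliers) is pushed more than 40 mm from its place (distance of any of offcut, glue_bottle, paint_brush, pliers from where it was at the start of the episode above 0.04 m).
Of bit_box, tape_measure, short_spanner, long_spanner only 3 to 4 are there at a start; the rules pass over those that are not, and their reading is None.
At some moment in a run one of bit_box, tape_measure, short_spanner, long_spanner, drawer may be knocked a few centimetres aside while the robot is not near it.
Once in a run the grip may slacken for a moment while it holds something.
It also fails if it takes over 210 s, if anything falls off the work surface, if the arm or the gripper's body presses on something with over 40 N, if the wrist force passes 120 N, or if a joint passes its speed limit or range.

### The arm

A 7-joint arm with a two-finger parallel gripper is mounted at the origin on a cart in front of the work surface, level with it; the furniture and walls round the work are solid. World frame = base frame: x ahead of the robot, y to its left, z up, the work surface at z = 0. Lengths are in m, angles in rad, forces in N, time in s.
With the tool pointing down it reaches from about 0.35 to 0.9 m from the base axis. Payload 19.9 kg.
Tool frame: the origin (TCP) lies midway between the tips of the shut fingers; the grasp point (between the pads) lies 19 mm behind it; z points along the fingers, y is the line along which they close (so a half turn about z gives the same grasp; the last joint's range is limited). The gripper opens to 94 mm and grips with 3 to 60 N. Pads are 16 mm wide; open, the fingers measure 119 mm over their backs; the gripper's body (75 mm by 177 mm) begins 78 mm behind the grasp point.
Start: joints at [-1.169, 0.417, -0.01, 1.614, 0.005, 1.111, -0.053], TCP at [0.268, 0.564, 0.205] pointing down, gripper open.
Joint ranges: [-2.81, 2.81], [-0.39, 2.02], [-1.27, 1.25], [0.06, 2.57], [-1.19, 4.33], [0.19, 2], [-2.82, 2.82]. Speed limits (rad/s): [1.89, 1.89, 2.39, 2.39, 3.01, 3.01, 3.01].

### API

Orientations are given as [roll, pitch, yaw] about the fixed x, y, z axes, in that order (R = Rz(yaw) Ry(pitch) Rx(roll)).
In Python, from station import robot gives the robot as it stands. Calls block until the motion is done:
- robot.move_ptp(position, orientation): joint-space move of the TCP to a pose.
- robot.movel(position, rot=None, feed=0.15, force_limit=None): straight line of the TCP; rot=None keeps the orientation; feed is the mean speed in m/s. With force_limit (N) it stops when the force on the tool has changed by that much, and returns True; else False.
- robot.set_joints(angles): joint-space move.
- robot.release() and robot.grab(grip_force=None): open the fingers fully, or close them until they stop; grip_force is the grip in N (None keeps the last).
- robot.sleep(seconds).
- robot.inverse_kinematics(position, orientation): joint angles nearest the present ones, or None.
- robot.get_obs(): the state.
- robot.read_camera(name): name is "scene" or "top" or "wrist"; returns a dict with "color" (384x512x3 uint8, red, green, blue), "depth" (384x512 float32, m along the optical axis (not along the pixel's ray), 0 where there is no reading), "intrinsics" (3x3 intrinsics, pixels), "dist_coeffs" ([k1, k2, p1, p2, k3] as OpenCV has them; the pictures are not rectified), "origin" and "rotation" of the camera in the world. Camera axes: x right, y up, looking along -z (the intrinsics and any distortion apply to the point x, -y, -z); pixel columns grow to the right and rows downward; lengths in m; the calibration is good to about 2 mm. A picture is of the moment at which its call begins.
A pose or a line that the arm cannot do raises robot.Unreachable and nothing moves.
- robot.hand_in(): hands the job in; it is judged then, once.
The state is a dict: "time_s": time; "joint_positions": joint angles; "qd": joint speeds; "tau": joint torques, N m; "ee_pos": TCP position; "tcp_rot": TCP orientation; "wrist_force": force on the tool from outside, world axes, zero at the start; "moment": the same for the moment, N m; "width": finger opening in m; "finger_force": force on a finger pad.
Only numpy, scipy, OpenCV 4.12 (cv2) and the standard library are available. Lean on these libraries where they do the work, as an engineer would, in place of code of your own. Each camera call takes 0.05 s, during which the arm holds its last target. There are 200 camera calls.

## Working session

There is one attempt and no reset: what is moved stays moved. The work goes in short steps, each a Python script; the robot and the scene stay as the last script left them, time stands still between calls to the robot, and variables do not carry over. Pictures are saved under pics/ and viewed, at most 14 in all, crops included, and the job is handed in when it is done.

```bash
mkdir -p pics; ls
cat > h.py <<'E'
import numpy as np, cv2
from station import robot
def snap(name,fn=None):
    c=robot.read_camera(name)
    if fn: cv2.imwrite('pics/'+fn,c['color'][:,:,::-1])
    np.savez('last_%s.npz'%name,**{k:np.array(v) for k,v in c.items()})
    return c
def cloud(c):
    K=np.array(c['intrinsics']);d=np.array(c['depth']);h,w=d.shape
    u,v=np.meshgrid(np.arange(w),np.arange(h))
    p=cv2.undistortPoints(np.stack([u,v],-1).reshape(-1,1,2).astype(float),K,np.array(c['dist_coeffs'])).reshape(h,w,2)
    P=np.stack([p[...,0]*d,-p[...,1]*d,-d],-1)
    W=P@np.array(c['rotation']).T+np.array(c['origin'])
    W[d==0]=np.nan
    return W
E
python3 - <<'E'
from h import *
for n in('scene','top'):
    c=snap(n,n+'0.png'); print(n,c['origin'],c['rotation'])
o=robot.get_obs();print(o['time_s'],o['ee_pos'],o['tcp_rot'],o['width'])
E
```

```text
pics
scene [-0.54137389  0.05593328  1.23771475] [ 0.70749949 -0.01517203 -1.57340558]
top [0.05420365 0.18323251 1.68999675] [ 0.24952273 -0.00332214 -1.92447316]
0.1 [0.26820868 0.56415501 0.20490179] [-3.14051910e+00  7.85688076e-05  2.69782437e+00] 0.09434312466631502
```

View pics/top0.png

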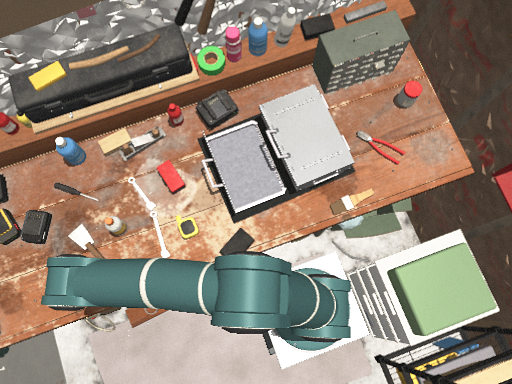

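View pics/scene0.png

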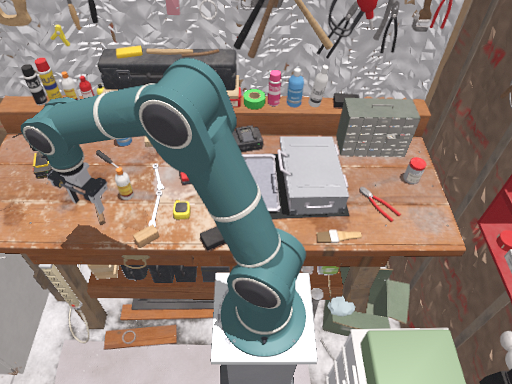

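The top view shows the chest at (305,135), the drawer at (245,170) with its front to the left, the bit box at (172,177), the tape at (188,228), and two spanners near (142,192) and (160,232). I'll make a metric overhead map next.

```bash
cat >> h.py <<'E'
from scipy.spatial.transform import Rotation as Rn
def cloud(c):
    K=np.array(c['intrinsics']);d=np.array(c['depth']);h,w=d.shape
    u,v=np.meshgrid(np.arange(w),np.arange(h))
    p=cv2.undistortPoints(np.stack([u,v],-1).reshape(-1,1,2).astype(float),K,np.array(c['dist_coeffs'])).reshape(h,w,2)
    P=np.stack([p[...,0]*d,-p[...,1]*d,-d],-1)
    r=np.array(c['rotation']); M=r if r.shape==(3,3) else Rn.from_euler('xyz',r).as_matrix()
    W=P@M.T+np.array(c['origin']); W[d==0]=np.nan
    return W
def pix(c,P):
    r=np.array(c['rotation']); M=r if r.shape==(3,3) else Rn.from_euler('xyz',r).as_matrix()
    q=(np.atleast_2d(P)-np.array(c['origin']))@M; q=q*[1,-1,-1]
    return cv2.projectPoints(q.reshape(-1,1,3),np.zeros(3),np.zeros(3),np.array(c['intrinsics']),np.array(c['dist_coeffs']))[0][:,0]
def ortho(c,fn,x0,x1,y0,y1,s=1.0,z=0.):
    """bench-plane overhead map; rows: x decreasing downward, cols: y decreasing to the right; s mm/pixel"""
    ys=np.arange(y1,y0,-s/1000);xs=np.arange(x1,x0,-s/1000)
    Y,X=np.meshgrid(ys,xs);p=pix(c,np.stack([X,Y,0*X+z],-1).reshape(-1,3)).astype(np.float32).reshape(*X.shape,2)
    im=cv2.remap(c['color'][:,:,::-1].copy(),p[...,0],p[...,1],cv2.INTER_CUBIC)
    for k in np.arange(np.ceil(y0*10),y1*10): 
        j=int((y1-k/10)*1000/s);cv2.line(im,(j,0),(j,6),(0,255,0),1);cv2.putText(im,'%.1f'%(k/10),(j,16),0,.4,(0,255,0),1)
    for k in np.arange(np.ceil(x0*10),x1*10): 
        j=int((x1-k/10)*1000/s);cv2.line(im,(0,j),(6,j),(0,255,0),1);cv2.putText(im,'%.1f'%(k/10),(8,j),0,.4,(0,255,0),1)
    cv2.imwrite('pics/'+fn,im)
E
python3 - <<'E'
from h import *
c=dict(np.load('last_top.npz'))
ortho(c,'o0.png',.3,.85,-.4,.62,1.3)
W=cloud(c)
for u,v in [(172,177),(188,228),(245,165),(310,130),(237,240),(220,225),(120,110),(160,160),(141,186),(161,240)]: print(u,v,W[v,u].round(3))
E
```

```text
172 177 [0.591 0.295 0.041]
188 228 [0.398 0.299 0.038]
245 165 [0.553 0.033 0.009]
310 130 [ 0.566 -0.217  0.107]
237 240 [0.299 0.154 0.037]
220 225 [0.375 0.192 0.005]
120 110 [0.853 0.384 0.136]
160 160 [0.681 0.319 0.001]
141 186 [0.61  0.413 0.003]
161 240 [0.397 0.404 0.005]
```

View pics/o0.png

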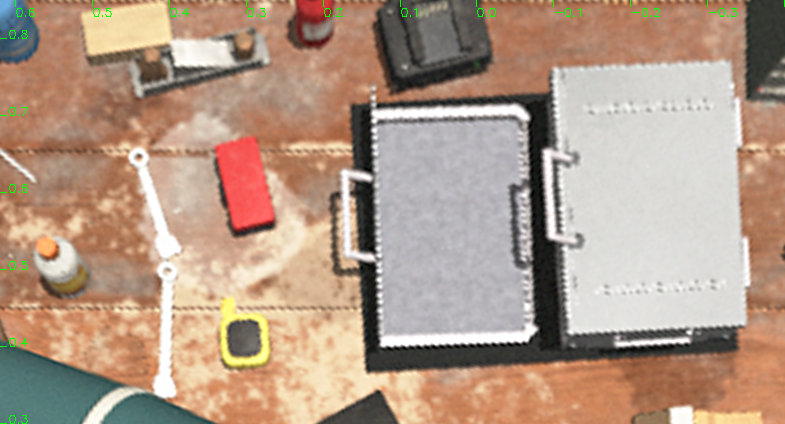

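The map shows all four tools: the short spanner (ring at about x .65, y .44) and the long spanner (x .5 to .35, y .40), plus the bit box and the tape. The chest faces +y. Next I'll fit the poses.

```bash
cat >> h.py <<'E'
def rect(P):
    (cx,cy),(a,b),t=cv2.minAreaRect((P[:,:2]*1000).astype(np.float32))
    if a>b: L,S,ang=a,b,t
    else: L,S,ang=b,a,t+90
    ang=(ang+90)%180-90
    return np.round([cx,cy,L,S,ang],1)   # mm, long-axis angle deg
def sel(W,x0,x1,y0,y1,z0,z1):
    x,y,z=W[...,0],W[...,1],W[...,2]
    return (x>x0)&(x<x1)&(y>y0)&(y<y1)&(z>z0)&(z<z1)
def big(m):
    n,l,s,_=cv2.connectedComponentsWithStats(m.astype(np.uint8),connectivity=8)
    return l==1+np.argmax(s[1:,4])
E
cat > fit.py <<'E'
from h import *
c=dict(np.load('last_top.npz'));W=cloud(c);rgb=c['color'].astype(int);hsv=cv2.cvtColor(c['color'],cv2.COLOR_RGB2HSV)
m=big(sel(W,.38,.85,-.36,-.06,.092,.12));print('lid',rect(W[m]),np.median(W[m][:,2]))
print('lidh',rect(W[sel(W,.45,.75,-.1,-.03,.118,.15)]))
print('drawer front plate',rect(W[sel(W,.38,.72,.05,.25,.06,.1)]))
print('plate only',[ (np.round(W[sel(W,a,a+.02,.12,.16,.07,.1)].mean(0),4)) for a in (.41,.44,.64,.66)])
print('handle',rect(W[sel(W,.45,.67,.15,.25,.07,.1)]))
print('rim side',rect(W[big(sel(W,.36,.74,-.08,.14,.014,.04))]))
print('box',rect(W[big(sel(W,.5,.7,.22,.36,.025,.06))]))
print('tapecase',rect(W[big(sel(W,.35,.46,.24,.36,.02,.06))]))
y=(hsv[...,0]>20)&(hsv[...,0]<35)&(hsv[...,1]>150)&sel(W,.33,.5,.22,.38,-.02,.06);print('tape col',rect(W[big(y)]))
wh=(hsv[...,1]<45)&(hsv[...,2]>150)
for n,b in (('short',(.50,.68,.36,.47)),('long',(.33,.505,.36,.45))):
    mm=big(wh&sel(W,*b,-.02,.03)); P=W[mm]; print(n,mm.sum(),rect(P),P[:,:2].mean(0).round(4),np.median(P[:,2]))
E
python3 fit.py
```

```text
lid [ 560.2 -203.   329.   232.     3.4] 0.10803652413186815
lidh [579.9 -80.9 251.9  36.1  -0.6]
drawer front plate [545.1 153.  314.2  44.7   1.8]
plate only [array([0.421 , 0.1282, 0.0887]), array([0.4492, 0.1294, 0.0826]), array([0.652 , 0.1358, 0.0862]), array([0.6729, 0.1366, 0.0846])]
handle [544.7 164.2 109.1  26.7  -0.9]
rim side [691.6  34.4 194.5  38.4  85.7]
box [597.6 300.2 112.   59.1  13.2]
tapecase [400.9 299.8  66.5  61.9   2.7]
tape col [372.4 302.2  53.9  10.3  84.2]
short 226 [579.5 416.8 164.6  34.1  14.8] [0.5716 0.4165] 0.006386404007730162
long 264 [418.3 393.2 173.   48.   -2.5] [0.4208 0.4017] 0.006231599068581617
```

Run:
```python
from h import *
d=np.radians
for yaw in (3.4,-176.6):
    for p in ([.55,0,.4],[.56,-.06,.14],[.55,-.2,.33],[.6,.3,.1],[.4,.4,.05]):
        q=robot.inverse_kinematics(p,[np.pi,0,d(yaw)]); print(yaw,p,None if q is None else np.round(q,2))
```

```text
3.4 [0.55, 0, 0.4] [-0.69  0.2   0.77  1.53 -0.14  1.47 -1.43]
3.4 [0.56, -0.06, 0.14] [-0.54  0.48  0.76  1.85 -0.39  0.97 -1.11]
3.4 [0.55, -0.2, 0.33] [-0.43  0.37  0.96  1.57 -0.31  1.36 -0.94]
3.4 [0.6, 0.3, 0.1] [-0.9   0.67  0.57  1.59 -0.41  1.   -1.71]
3.4 [0.4, 0.4, 0.05] [-1.24  0.56  0.52  1.9  -0.38  0.78 -2.02]
-176.6 [0.55, 0, 0.4] [-0.46  0.17  0.47  1.53 -0.08  1.46  1.65]
-176.6 [0.56, -0.06, 0.14] [-0.29  0.41  0.43  1.84 -0.2   0.93  1.86]
-176.6 [0.55, -0.2, 0.33] [-0.38  0.35  0.88  1.57 -0.27  1.35  2.17]
-176.6 [0.6, 0.3, 0.1] [-0.53  0.6   0.03  1.58 -0.02  0.96  1.14]
-176.6 [0.4, 0.4, 0.05] [-0.81  0.51 -0.04  1.88  0.03  0.75  0.77]
```

Run:
```python
from h import *
d=np.radians
p=robot.get_obs()['ee_pos']
robot.movel([p[0],p[1],.35])
robot.move_ptp([.50,.33,.42],[np.pi,0,d(3.4-180)])
c=snap('wrist','w_tools.png')
robot.move_ptp([.55,.03,.42],[np.pi,0,d(3.4-180)])
np.savez('wt.npz',**{k:np.array(v) for k,v in c.items()})
c2=snap('wrist','w_ch.png')
t=snap('top');print(robot.get_obs()['time_s'])
W=cloud(c2);print(np.nanmin(W[...,0]),np.nanmax(W[...,0]),np.nanmin(W[...,1]),np.nanmax(W[...,1]))
a=np.vstack([np.hstack([c['color'],c2['color']])])
cv2.imwrite('pics/w2.png',cv2.resize(a[:,:,::-1],(800,300)))
```

```text
3.8083
0.2774854430331335 0.9545551727974029 -0.45176162736553827 0.5635046005600607
```

View pics/w2.png

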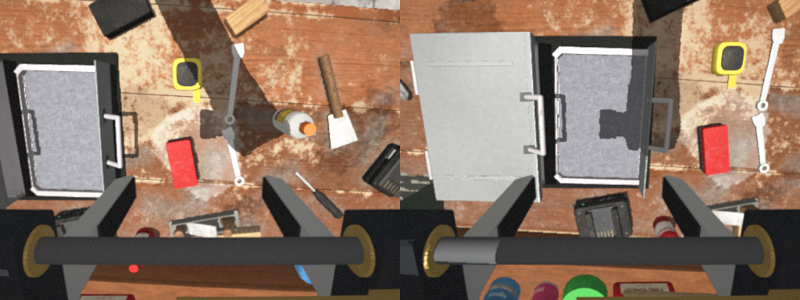

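The left half shows the tape at (187,73), the box at (182,162) and the spanners end to end at (235,90) and (232,155). The right half shows the chest lid, its handle at (533,125) and the drawer handle at (660,125). I'll refine from these.

```bash
cat > fit2.py <<'E'
from h import *
def line(P,deg=False):
    v=cv2.fitLine((P[:,:2]*1000).astype(np.float32),cv2.DIST_HUBER,0,.01,.01).ravel()
    a=np.degrees(np.arctan2(v[1],v[0]));a=(a+90)%180-90
    return np.round([a,v[2],v[3]],2)
def pca_sp(W,c,b):
    hsv=cv2.cvtColor(c['color'],cv2.COLOR_RGB2HSV)
    m=sel(W,*b,.0035,.02); m=big(m); return rect(W[m]),line(W[m]),m.sum()
if __name__=='__main__':
    c=dict(np.load('last_wrist.npz'));W=cloud(c)
    print('bench',np.nanmedian(W[sel(W,.5,.6,.22,.27,-.03,.03)][:,2]))
    m=big(sel(W,.38,.85,-.36,-.06,.095,.113));print('lid',rect(W[m]),np.median(W[m][:,2]),line(W[m]))
    P=W[sel(W,.50,.66,-.12,-.02,.118,.15)];q=P[P[:,2]>.127];print('lidh',rect(P),rect(q),q[:,2].max(),line(q))
    P=W[sel(W,.38,.72,.10,.157,.075,.1)];print('plate',rect(P),line(P),P[:,2].max())
    P=W[sel(W,.45,.65,.157,.25,.078,.1)];print('dh',rect(P),line(P),np.percentile(P[:,2],95))
    P=W[sel(W,.36,.74,-.08,.13,.017,.03)];print('rims',rect(P))
    c=dict(np.load('wt.npz'));W=cloud(c)
    print('bench',np.nanmedian(W[sel(W,.5,.6,.22,.27,-.03,.03)][:,2]))
    print('box',rect(W[big(sel(W,.5,.7,.22,.36,.035,.06))]))
    m=big(sel(W,.35,.46,.24,.36,.025,.06));print('tapecase',rect(W[m]));m=sel(W,.33,.55,.24,.36,.005,.02);print('end',W[m].mean(0))
    for n,b in (('short',(.505,.68,.36,.47)),('long',(.33,.51,.36,.45))):
        try: print(n,pca_sp(W,c,b))
        except Exception as e: print(n,e)
E
python3 fit2.py
```

```text
bench 0.0009976519052891097
lid [ 561.7 -201.2  325.1  228.7    3.2] 0.10886322703281243 [  -7.09  547.46 -209.59]
lidh [554.8 -83.5 109.6  37.9   3.5] [554.5 -78.3 109.3  28.5   2.3] 0.14738185704666001 [  3.42 552.02 -69.92]
plate [548.3 145.  313.9  27.9   2.1] [  1.96 509.12 131.16] 0.09004614128395128
dh [5.474e+02 1.675e+02 1.097e+02 2.080e+01 2.000e-01] [  1.49 546.32 169.92] 0.09302059522888245
rims [567.8  33.  345.5 200.5   1.9]
bench 0.001064325385049636
box [601.3 299.9 110.1  55.1  13.4]
tapecase [404.4 300.9  65.3  61.7   3.5]
end [0.46743697 0.31977276 0.00842923]
short (array([584.5, 420.7, 145.3,  28.2,  19.2]), array([ 17.52, 579.76, 418.31], dtype=float32), np.int64(660))
long (array([421.1, 405.7, 174.3,  28.6,  -1.1]), array([ -2.18, 411.69, 404.46], dtype=float32), np.int64(915))
```

```bash
cat >> h.py <<'E'
CH=np.array([.562,-.2048]);CY=np.radians(3.3)
def fr(o,yaw,p):  # chest-like frame: x dir=(sin,-cos), y dir=(cos,sin)
    return np.array([o[0]+p[0]*np.sin(yaw)+p[1]*np.cos(yaw),o[1]-p[0]*np.cos(yaw)+p[1]*np.sin(yaw)])
def inv(o,yaw,w):
    d=np.array(w[:2])-o; return np.array([d[0]*np.sin(yaw)-d[1]*np.cos(yaw),d[0]*np.cos(yaw)+d[1]*np.sin(yaw)])
def bar(f):
    xy=fr(CH,CY,[.105-.24*np.cos(f)+.03*np.sin(f),0]); return np.array([*xy,.1+.24*np.sin(f)+.03*np.cos(f)])
def dn(y): return [np.pi,0,y]
def st(t=''):
    o=robot.get_obs();print(t,round(o['time_s'],1),np.round(o['ee_pos'],4),'F',np.round(o['wrist_force'],1),'w',round(o['width']*1000,1),'ff',np.round(o['finger_force'],1));return o
E
python3 - <<'E'
from h import *
off=np.array([0,0,-.015]);R=dn(CY-np.pi)
b=bar(0)+off
robot.move_ptp(b+[0,0,.08],R)
print(robot.movel(b,force_limit=8,feed=.08));st('down')
robot.grab(20);st('grip')
for f in np.linspace(.1,1.03,9):
    robot.movel(bar(f)+off,feed=.12)
    st('%.2f'%f)
E
```

```text
False
down 5.9 [ 0.5546 -0.0701  0.1155] F [ 0.3 -0.1  0.9] w 93.8 ff 0.0
grip 7.2 [ 0.5543 -0.0705  0.115 ] F [ 1.4 -3.  -0.5] w 9.2 ff 20.0
0.10 7.5 [ 0.5543 -0.0757  0.1393] F [ -0.5 -10.1  -1.9] w 9.6 ff 20.0
0.22 7.9 [ 0.5549 -0.0849  0.1662] F [  3.4 -16.7  -6.5] w 9.5 ff 20.0
0.33 8.3 [ 0.5555 -0.0974  0.1918] F [  6.4 -23.4 -13.3] w 9.3 ff 20.0
0.45 8.7 [ 0.5551 -0.1119  0.2154] F [  3.7 -28.3 -19.9] w 9.0 ff 20.0
0.57 9.1 [ 0.5552 -0.1284  0.2373] F [ -0.9 -26.1 -24. ] w 9.2 ff 20.0
0.68 9.5 [ 0.5558 -0.1468  0.2575] F [ -2.8 -23.5 -24.8] w 9.0 ff 20.0
0.80 9.8 [ 0.557  -0.1673  0.2755] F [ -2.9 -19.4 -25.1] w 9.3 ff 20.0
0.91 10.2 [ 0.5585 -0.1898  0.291 ] F [ -3.8 -15.3 -23.9] w 9.2 ff 20.0
1.03 10.6 [ 0.5601 -0.214   0.3038] F [ -5.1 -12.2 -22. ] w 9.4 ff 20.0
```

```bash
cat >> h.py <<'E'
def drawer(W,yr=(.05,.26)):
    r=rect(W[big(sel(W,.33,.77,*yr,.072,.1))]); yaw=np.radians(r[4]); o=fr(r[:2]/1000,yaw,[.1205,0]); return o,yaw,r
def tool(W,cx,cy,hw,z0,z1):
    r=rect(W[big(sel(W,cx-hw,cx+hw,cy-hw,cy+hw,z0,z1))]); return r
E
python3 - <<'E'
from h import *
W=cloud(dict(np.load('last_wrist.npz')));print(drawer(W))
robot.release();p=np.array(robot.get_obs()['ee_pos']);st()
robot.movel(p+[0,0,.09])
robot.move_ptp([.47,.36,.42],dn(CY-np.pi))
c=snap('wrist','w3.png');W=cloud(c);print(drawer(W))
for n,b,z in (('short',(.505,.70,.36,.47),.0035),('long',(.30,.51,.36,.47),.0035),('box',(.5,.7,.22,.36),.035),('tape',(.33,.48,.24,.36),.025)): print(n,rect(W[big(sel(W,*b,z,.06))]))
s=snap('scene','s1.png');st()
E
```

```text
(array([0.55311557, 0.01288093]), np.float64(0.03665191429188092), array([548.7, 133.3, 313.9,   4.6,   2.1]))
 11.9 [ 0.5624 -0.212   0.3062] F [-0.1 -0.6  0.1] w 94.1 ff 0.0
(array([0.53027478, 0.01175304]), np.float64(0.029670597283903602), array([526.7, 132.2, 269.5,   5.5,   1.7]))
short [584.6 420.8 145.6  27.7  19.4]
long [ 4.195e+02  4.056e+02  1.759e+02  2.840e+01 -4.000e-01]
box [601.2 299.7 110.3  55.6  13.3]
tape [404.2 300.8  65.2  62.    3.3]
 14.9 [0.4706 0.3592 0.42  ] F [ 0.7  0.1 -0. ] w 93.7 ff 0.0
```

View pics/s1.png

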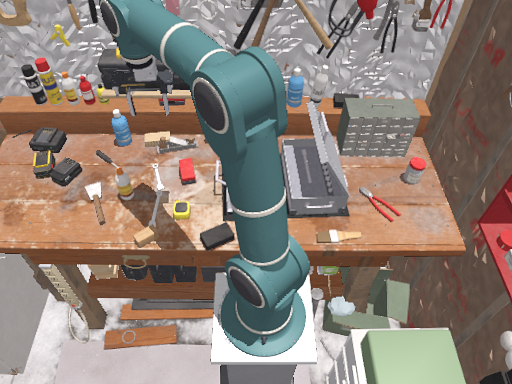

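```bash
sed -i 's/\[.1205,0\]/[.0995,0]/' h.py
cat >> h.py <<'E'
D=np.array([.552,.0343]);DY=np.radians(2.0)
def pick(xy,yaw,z,g):
    R=dn(yaw-np.pi)
    robot.move_ptp([*xy,.15],R)
    hit=robot.movel([*xy,z],feed=.12,force_limit=10)
    robot.grab(g);o=st('picked hit=%s'%hit)
    robot.movel([*xy,.17],feed=.15);return st('lifted')
def place(dxy,z,D=D,DY=DY,yaw=None):
    xy=fr(D,DY,dxy);R=dn((DY if yaw is None else yaw)-np.pi)
    robot.move_ptp([*xy,.17],R);o=st('over')
    hit=robot.movel([*xy,z],feed=.1,force_limit=10);st('down hit=%s'%hit)
    robot.release();robot.movel([*xy,.2],feed=.2);st('done')
E
python3 - <<'E'
from h import *
d=np.radians
pick([.4195,.4055],d(-1),.0015,40)
place([-.034,.045],.010)
robot.move_ptp([.47,.3,.42],dn(CY-np.pi))
c=snap('wrist','w4.png');W=cloud(c);print(drawer(W))
for n,b,z in (('short',(.505,.70,.36,.47),.0035),('box',(.5,.7,.22,.36),.035),('tape',(.33,.48,.24,.36),.025)): print(n,rect(W[big(sel(W,*b,z,.06))]))
E
```

```text
picked hit=False 18.6 [0.4195 0.4055 0.0015] F [-0.9  0.1  2.1] w 13.4 ff 38.3
lifted 19.8 [0.4191 0.4052 0.1691] F [-0.4 -0.6 -2.2] w 13.4 ff 38.3
over 21.2 [0.5956 0.0714 0.1699] F [-0.1  0.4 -2.1] w 13.1 ff 38.3
down hit=False 23.0 [0.5961 0.0699 0.0105] F [ 0.3 -0.6 -2.4] w 13.2 ff 38.3
done 25.4 [0.5952 0.0698 0.1989] F [0.2 0.3 0.4] w 93.6 ff 0.0
(array([0.49849894, 0.0321547 ]), np.float64(0.03316125578789226), array([495.2, 131.6, 208. ,   4.3,   1.9]))
short [584.9 421.1 145.8  27.8  19.2]
box [601.1 299.7 109.4  55.1  13.2]
tape [404.3 301.5  63.6  60.8   3.1]
```

View pics/w4.png

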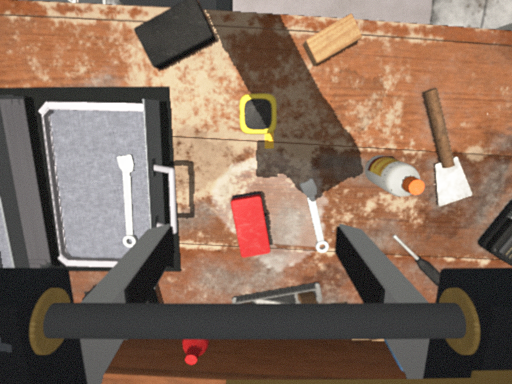

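Run:
```python
from h import *
d=np.radians
pick([.5847,.4208],d(18.4),.0015,40)
place([-.001,.050],.0175)
pick([.601,.2997],d(13.3),.004,40)
for y in(DY-np.pi/2,DY+np.pi/2): print(robot.inverse_kinematics([*fr(D,DY,[.032,-.08]),.012],dn(y-np.pi)))
robot.sleep(.1)
place([.032,-.080],.0115,yaw=DY-np.pi/2)
robot.move_ptp([.47,.25,.42],dn(CY-np.pi))
c=snap('wrist','w5.png');W=cloud(c);print(drawer(W))
for n,b,z in (('tape',(.33,.48,.24,.36),.025),): print(n,rect(W[big(sel(W,*b,z,.06))]))
```

```text
picked hit=False 30.5 [0.5847 0.4208 0.0015] F [ 0.5 -0.1 -0.1] w 13.5 ff 40.0
lifted 31.8 [0.5843 0.4205 0.1689] F [-1.  -0.4 -1.6] w 13.1 ff 40.0
over 33.2 [0.6022 0.0388 0.1699] F [-0.3  0.4 -0.5] w 13.0 ff 40.0
down hit=False 34.9 [0.6023 0.0371 0.018 ] F [-0.6 -0.1 -1.4] w 13.0 ff 40.0
done 37.3 [0.6013 0.037  0.1988] F [ 0.7 -0.5  0.1] w 94.5 ff 0.0
picked hit=False 40.3 [0.601  0.2998 0.0041] F [-0.8  0.4  1.7] w 59.3 ff 40.0
lifted 41.6 [0.6006 0.2995 0.169 ] F [ 1.  -1.2 -2.1] w 59.3 ff 40.0
[-0.4427914   0.49084861  0.45335992  2.13283943 -0.37765705  0.59425541
  0.31551204]
[ 0.54216761  0.56282907 -0.73010729  2.10135811  0.59279959  0.69057517
  2.59172484]
over 42.9 [4.737e-01 3.000e-04 1.701e-01] F [ 0.6  0.4 -2.1] w 59.2 ff 40.0
down hit=True 44.4 [ 0.4728 -0.0012  0.0145] F [-0.6 -1.4  5. ] w 59.1 ff 40.0
done 46.2 [ 0.4727 -0.0005  0.1992] F [-0.1 -0.1 -1.3] w 94.1 ff 0.0
(array([0.55219894, 0.0340547 ]), np.float64(0.03316125578789226), array([548.9, 133.5, 315.8,   4. ,   1.9]))
tape [404.4 301.1  63.8  61.9   3.3]
```

View pics/w5.png

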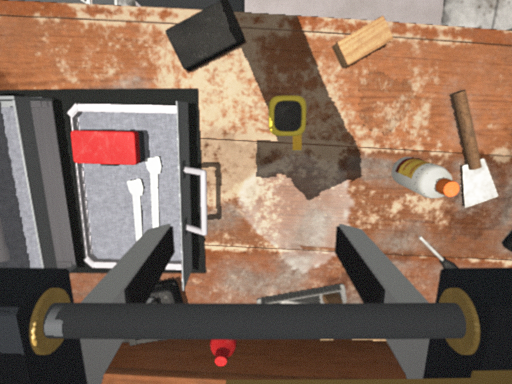

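Run:
```python
from h import *
d=np.radians
pick([.4044,.3011],d(3.3),.008,40)
place([.036,.045],.0155)
robot.move_ptp([.47,.10,.42],dn(CY-np.pi))
c=snap('wrist','w6.png');W=cloud(c);print(drawer(W))
b=W[big(sel(W,.40,.55,-.07,.12,.035,.075))];r=rect(b);print('box',r,inv(D,DY,r[:2]/1000),np.percentile(b[:,2],[5,50,95]))
b=W[big(sel(W,.55,.68,-.07,.12,.03,.06))];r=rect(b);print('tape',r,inv(D,DY,r[:2]/1000),np.percentile(b[:,2],[5,50,95]))
```

```text
picked hit=False 50.5 [0.4044 0.3011 0.0081] F [-0.4  0.1  4. ] w 60.7 ff 40.0
lifted 51.7 [0.404  0.3008 0.1692] F [ 1.1 -0.9 -2.9] w 60.6 ff 40.0
over 53.1 [0.598  0.0015 0.1698] F [ 0.1  0.7 -2.7] w 61.0 ff 40.0
down hit=True 54.6 [ 5.979e-01 -3.000e-04  1.630e-02] F [-2.2  0.2  8.6] w 60.7 ff 40.0
done 56.3 [ 5.977e-01 -1.000e-04  1.990e-01] F [-1.6  1.3  0.1] w 93.6 ff 0.0
(array([0.55000461, 0.0604341 ]), np.float64(0.026179938779914945), array([547.4, 159.9, 109.3,  34. ,   1.5]))
box [473.6  -0.9 112.   60.  -88. ] [ 0.03244244 -0.0795807 ] [0.04838434 0.05315915 0.05691932]
tape [595.2   0.9  64.1  61.2   2.6] [0.03488731 0.04200804] [0.03735276 0.0461608  0.05029982]
```

View pics/w6.png

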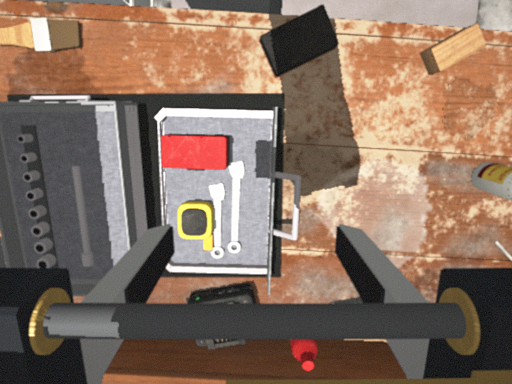

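Run:
```python
from h import *
c=dict(np.load('last_wrist.npz'));W=cloud(c);hsv=cv2.cvtColor(c['color'],cv2.COLOR_RGB2HSV)
red=((hsv[...,0]<8)|(hsv[...,0]>172))&(hsv[...,1]>150)&sel(W,.40,.55,-.07,.12,.035,.075)
P=W[big(cv2.erode(red.astype(np.uint8),np.ones((5,5))))];q=np.array([inv(D,DY,p) for p in P])
A=np.c_[q,np.ones(len(q))];s=np.linalg.lstsq(A,P[:,2],rcond=None)[0];print('box z=ax+by+c',s,'resid',np.std(A@s-P[:,2]),len(P),q.min(0),q.max(0),np.median(P[:,2]))
for n,b in(('floor',(.45,.66,.06,.1)),('floor2',(.5,.55,-.03,.0)),('bench',(.4,.6,.24,.28))):
  print(n,np.nanmedian(W[sel(W,*b,-.02,.03)][:,2]))
P=W[sel(W,.36,.74,.10,.157,.075,.1)];print('plate',rect(P))
P=W[sel(W,.45,.65,.16,.25,.078,.1)];print('bar',rect(P))
```

```text
box z=ax+by+c [-0.06892185  0.0117154   0.05650133] resid 0.0009532512594396402 1502 [-0.02040077 -0.10716308] [ 0.08332873 -0.05882201] 0.053327780067832675
floor 0.008055975435899088
floor2 0.007404261079138996
bench 0.0008758355126770034
plate [549.7 145.3 316.9  26.8   1.9]
bar [5.473e+02 1.686e+02 1.091e+02 1.770e+01 4.000e-01]
```

The drawer holds all four tools. The box is tipped about 4°, but it stays about 6 mm below the bay's headroom, so I'll leave it. Next I grip the front plate and bar together, square the drawer up and slide it in.

Run:
```python
from h import *
D=np.array([.5522,.0341]);DY=np.radians(1.95)
g=fr(D,DY,[-.1205,0])
robot.move_ptp([*g,.16],dn(DY-np.pi))
print(robot.movel([*g,.068],feed=.08,force_limit=8));st('at')
robot.grab(25);st('grip')
def to(ox,fl=None,feed=.06):
    t=fr(CH,CY,[ox-.1205,0]); h=robot.movel([*t,.0685],rot=dn(CY-np.pi),feed=feed,force_limit=fl); st('ox %.3f hit %s'%(ox,h)); return h
print('now at chest',inv(CH,CY,D))
to(-.232,25)
for ox in(-.215,-.20,-.185,-.17,-.14,-.10):
    if to(ox,15): break
c=snap('wrist','w7.png');t=snap('top','t7.png')
```

```text
False
at 59.8 [0.5484 0.1546 0.0685] F [-0.3  0.2 -1.2] w 93.9 ff 0.0
grip 60.6 [0.5481 0.1541 0.068 ] F [-1.  -2.6  1.2] w 44.6 ff 25.0
now at chest [-0.23906799  0.0039683 ]
ox -0.232 hit False 61.0 [0.5413 0.147  0.0683] F [ 0.5 -1.5 -5.6] w 44.3 ff 25.0
ox -0.215 hit False 61.4 [0.5427 0.1297 0.0683] F [ 0.8 -2.7 -8. ] w 44.3 ff 25.0
ox -0.200 hit False 61.8 [0.5435 0.1149 0.0684] F [ 0.2 -2.8 -7.2] w 44.5 ff 25.0
ox -0.185 hit False 62.2 [0.5444 0.0999 0.0684] F [ 0.4 -3.  -6.9] w 44.7 ff 25.0
ox -0.170 hit False 62.6 [0.5452 0.085  0.0684] F [ 0.4 -2.4 -7.3] w 44.3 ff 25.0
ox -0.140 hit False 63.2 [0.5469 0.0549 0.0684] F [ 0.2 -2.6 -8. ] w 44.3 ff 25.0
ox -0.100 hit False 64.1 [0.5492 0.0149 0.0684] F [ 0.2 -2.5 -7.8] w 44.4 ff 25.0
```

View pics/w7.png

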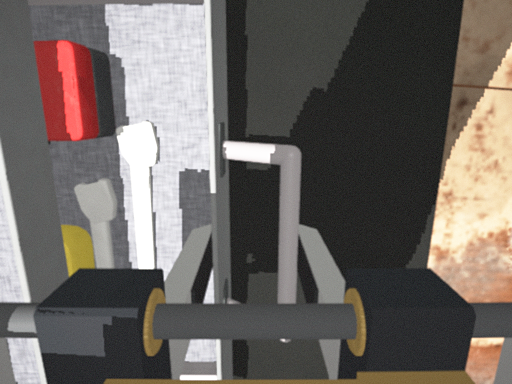

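Run:
```python
from h import *
def to(ox,fl=None,feed=.06,dx=-.1205,z=.0685):
    t=fr(CH,CY,[ox+dx,0]); h=robot.movel([*t,z],rot=dn(CY-np.pi),feed=feed,force_limit=fl); st('ox %.3f hit %s'%(ox,h)); return h
if not to(-.075,12) and not to(-.052,12):
    robot.release(); 
    to(-.052,z=.13,feed=.15)
    to(-.085,dx=-.160,z=.13,feed=.2)
    robot.grab(10)
    to(-.085,dx=-.160,z=.078,feed=.1,fl=8)
    to(-.03,dx=-.1555,fl=14,feed=.05)
    h=to(.004,dx=-.1555,fl=14,feed=.03)
    to(-.05,dx=-.1555); 
    to(-.05,dx=-.1555,z=.30,feed=.2)
    t=fr(CH,CY,[-.30,0]);robot.move_ptp([*t,.42],dn(CY-np.pi))
    c=snap('wrist','w8.png');W=cloud(c)
    m=sel(W,.40,.72,-.15,-.05,.07,.1);P=W[m];print(rect(P));r=rect(P)
    snap('scene','s8.png')
```

```text
ox -0.075 hit True 64.4 [0.5493 0.0103 0.0681] F [ 1.1 -3.7 -5.4] w 44.3 ff 25.0
```

Run:
```python
from h import *
o=robot.get_obs();print(o['moment'],inv(CH,CY,o['ee_pos'][:2])+[.1205,0])
t=fr(CH,CY,[-.105-.1205,0]);robot.movel([*t,.0685],rot=dn(CY-np.pi),feed=.03);st('back')
for ox in (-.095,-.09,-.085,-.08,-.075):
    t=fr(CH,CY,[ox-.1205,0]);h=robot.movel([*t,.0685],rot=dn(CY-np.pi),feed=.03,force_limit=20);o=st('%.3f %s'%(ox,h));print(np.round(o['moment'],2),inv(CH,CY,o['ee_pos'][:2])+[.1205,0])
    if h:break
c=snap('wrist','w8.png');snap('scene','s8.png')
```

```text
[-1.07781822 -0.2355286   0.10864161] [-0.09494057 -0.00032479]
back 64.9 [0.5488 0.0215 0.0684] F [-1.4  5.1 -4.6] w 44.6 ff 25.0
-0.095 False 65.3 [0.5497 0.0102 0.0685] F [ 1.8 -0.3 -7.3] w 44.4 ff 25.0
[ 0.15 -0.29  0.14] [-9.48087145e-02  9.17955550e-05]
-0.090 False 65.7 [0.5499 0.0052 0.0685] F [ 1.2 -0.1 -6.3] w 44.4 ff 25.0
[ 0.31 -0.21  0.15] [-8.98508117e-02  1.78406756e-05]
-0.085 False 66.0 [5.502e-01 1.000e-04 6.850e-02] F [ 1.7  0.4 -6.2] w 44.2 ff 25.0
[ 0.19 -0.23  0.11] [-8.47745434e-02 -8.68477128e-06]
-0.080 False 66.3 [ 0.5504 -0.0049  0.0685] F [ 1.   0.2 -7. ] w 44.8 ff 25.0
[ 0.23 -0.24  0.11] [-7.97792448e-02 -2.35269681e-05]
-0.075 False 66.6 [ 0.5508 -0.0099  0.0685] F [ 0.8  1.1 -6.7] w 44.4 ff 25.0
[ 0.18 -0.18  0.07] [-7.47614215e-02 -7.75827773e-06]
```

View pics/w8.png

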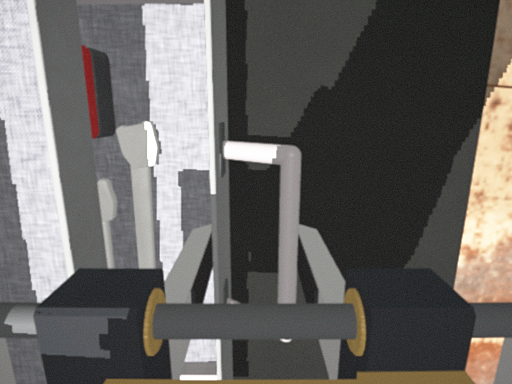

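The drawer moves freely, so the stop was a start-up transient. I'll continue.

Run:
```python
from h import *
def to(ox,fl=None,feed=.06,dx=-.1205,z=.0685):
    t=fr(CH,CY,[ox+dx,0]); h=robot.movel([*t,z],rot=dn(CY-np.pi),feed=feed,force_limit=fl); st('ox %.3f hit %s'%(ox,h)); return h
if not to(-.052,20,feed=.03):
    robot.release(); 
    to(-.052,z=.13,feed=.15)
    to(-.085,dx=-.160,z=.13,feed=.2)
    robot.grab(10)
    to(-.085,dx=-.160,z=.078,feed=.1,fl=8)
    to(-.03,dx=-.1555,fl=20,feed=.04)
    h=to(.004,dx=-.1555,fl=20,feed=.03)
    to(-.05,dx=-.1555); 
    to(-.05,dx=-.1555,z=.30,feed=.2)
    t=fr(CH,CY,[-.30,0]);robot.move_ptp([*t,.42],dn(CY-np.pi))
    c=snap('wrist','w9.png');W=cloud(c)
    P=W[big(sel(W,.38,.74,-.16,.0,.07,.1))];r=rect(P);print(r,inv(CH,CY,r[:2]/1000))
```

```text
ox -0.052 hit False 67.6 [ 0.552  -0.0329  0.0684] F [ 0.  -0.6 -7.1] w 44.7 ff 25.0
ox -0.052 hit False 69.1 [ 0.5518 -0.0323  0.1295] F [-0.4 -0.3 -0.9] w 93.4 ff 0.0
ox -0.085 hit False 69.6 [0.5474 0.0401 0.1291] F [-0.7 -1.  -0.2] w 94.1 ff 0.0
ox -0.085 hit False 71.7 [0.5481 0.0397 0.0783] F [ 0.1  0.4 -0.6] w 0.5 ff 0.0
ox -0.030 hit False 73.3 [ 0.5522 -0.0177  0.0691] F [-0.3 12.5 10. ] w 0.6 ff 6.6
ox 0.004 hit True 74.2 [ 0.5535 -0.0418  0.0689] F [0.  3.9 2.9] w 0.6 ff 1.9
ox -0.050 hit False 75.0 [0.5502 0.     0.0685] F [0.3 0.1 0.6] w 0.5 ff 0.0
ox -0.050 hit False 76.3 [5.497e-01 3.000e-04 2.990e-01] F [-0.3 -0.5  0.4] w 0.6 ff 0.0
[ 562.3 -100.5  325.9   72.    -8.4] [-0.10410978  0.00630343]
```

View pics/w9.png

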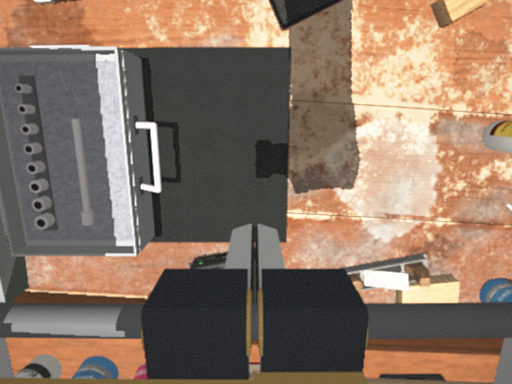

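Run:
```python
from h import *
W=cloud(dict(np.load('last_wrist.npz')))
P=W[sel(W,.45,.66,-.12,.0,.080,.097)];q=np.array([inv(CH,CY,p) for p in P])
m=(abs(q[:,1])<.035)&(q[:,0]<-.125);print('bar x',np.percentile(q[m,0],[2,50,98]),m.sum())
for s in(-1,1):
    mm=(q[:,1]*s>.02)&(q[:,1]*s<.04)&(q[:,0]<-.125);print(s,np.median(q[mm,0]))
P=W[sel(W,.36,.76,-.2,.05,.05,.11)];q=np.array([inv(CH,CY,p) for p in P])
for yy in(-.13,-.1,-.07,.07,.1,.13):
    mm=(abs(q[:,1]-yy)<.008)&(q[:,0]<-.06);print(yy,[(round(a*1000),round(z*1000)) for a,z in sorted(zip(q[mm,0],P[mm,2]))[::6]][:14])
```

```text
bar x [-0.15144661 -0.14764222 -0.14202161] 301
-1 -0.1474681916203821
1 -0.14787196473548975
-0.13 [(-111, 89), (-110, 86), (-110, 68), (-110, 84), (-109, 87), (-109, 85), (-109, 88), (-109, 59), (-109, 54), (-109, 71), (-109, 65), (-108, 63), (-108, 89), (-108, 60)]
-0.1 [(-109, 70), (-109, 80), (-109, 71), (-109, 54), (-109, 51), (-109, 57), (-109, 73), (-109, 78), (-109, 84), (-108, 74), (-108, 57), (-108, 64), (-108, 87), (-108, 73)]
-0.07 [(-111, 58), (-110, 51), (-109, 82), (-109, 66), (-109, 70), (-109, 77), (-109, 52), (-109, 52), (-109, 54), (-109, 82), (-109, 75), (-109, 55), (-109, 79), (-108, 83)]
0.07 [(-111, 67), (-110, 68), (-110, 73), (-110, 78), (-109, 84), (-109, 60), (-109, 84), (-109, 64), (-109, 67), (-109, 59), (-109, 85), (-109, 51), (-109, 66), (-108, 88)]
0.1 [(-110, 79), (-110, 78), (-110, 62), (-110, 52), (-110, 81), (-109, 81), (-109, 59), (-109, 80), (-109, 85), (-109, 76), (-109, 53), (-109, 68), (-109, 88), (-108, 89)]
0.13 [(-110, 77), (-110, 71), (-110, 57), (-110, 81), (-110, 51), (-109, 79), (-109, 84), (-109, 79), (-109, 68), (-109, 67), (-109, 62), (-109, 88), (-109, 89), (-108, 88)]
```

The drawer front is square at chest x of about -108.7 mm (nominal -108), so it is home. Now I'll lower the lid.

Run:
```python
from h import *
R=dn(CY-np.pi);b=np.array([.5612,-.213,.305])
robot.release()
robot.move_ptp(b+[0,0,.10],R)
print(robot.movel(b,force_limit=8,feed=.1));st('at')
robot.grab(20);st('grip')
off=np.array([0,0,-.015])
for f in np.linspace(.95,0,11):
    robot.movel(bar(f)+off,feed=.09); st('%.2f'%f)
h=robot.movel(bar(0)+off+[0,0,-.004],feed=.02,force_limit=12);st('press %s'%h)
```

```text
False
at 80.8 [ 0.5614 -0.2132  0.3056] F [-0.1  0.3 -0.2] w 94.3 ff 0.0
grip 82.1 [ 0.5612 -0.2131  0.305 ] F [-0.5 -0.3 -1.2] w 9.2 ff 20.0
0.95 82.5 [ 0.5602 -0.1943  0.2964] F [ -4.2  -2.7 -12.5] w 9.2 ff 20.0
0.85 82.9 [ 0.5594 -0.1749  0.285 ] F [-5.7 -3.1 -9.3] w 9.2 ff 20.0
0.76 83.3 [ 0.5587 -0.1567  0.2717] F [-4.8 -1.5 -8. ] w 9.0 ff 20.0
0.66 83.7 [ 0.5581 -0.14    0.2568] F [-4.2 -1.9 -7.7] w 9.2 ff 20.0
0.57 84.1 [ 0.5575 -0.1245  0.2402] F [-1.6 -2.1 -6.7] w 9.3 ff 20.0
0.47 84.5 [ 0.5569 -0.1105  0.2219] F [ 0.8 -1.9 -6.6] w 9.2 ff 20.0
0.38 84.9 [ 0.5563 -0.098   0.2018] F [ 3.  -1.4 -5.2] w 9.2 ff 20.0
0.28 85.3 [ 0.5557 -0.0877  0.1809] F [ 4.8 -0.2 -4.8] w 9.3 ff 20.0
0.19 85.7 [ 0.5552 -0.0795  0.1591] F [ 5.2  0.2 -4. ] w 9.2 ff 20.0
0.09 86.1 [ 0.5547 -0.0733  0.1366] F [ 5.3  1.  -3.8] w 9.2 ff 20.0
0.00 86.5 [ 0.5543 -0.0694  0.1138] F [ 6.1  3.7 -3.7] w 9.4 ff 20.0
press True 86.8 [ 0.5545 -0.0691  0.1118] F [0.9 0.9 1.8] w 9.3 ff 20.0
```

Run:
```python
from h import *
R=dn(CY-np.pi);b=bar(0)
robot.release();robot.movel([b[0],b[1],.19]);robot.grab(10)
h=robot.movel([b[0],b[1]-.001,.120],feed=.03,force_limit=10);st('press %s'%h)
robot.movel([b[0],b[1],.30],feed=.15)
t=fr(CH,CY,[-.25,0]);robot.move_ptp([*t,.42],R)
c=snap('wrist','w10.png');W=cloud(c)
P=W[sel(W,.36,.8,-.36,-.05,.09,.125)];q=np.array([inv(CH,CY,p) for p in P])
m=(abs(q[:,1])<.14)&(q[:,0]>-.095)&(q[:,0]<.09);s=np.polyfit(q[m,0],P[m,2],1);print('lid slope,z',s,m.sum(),q[m].min(0),q[m].max(0))
a=snap('scene');cv2.imwrite('pics/f.png',np.hstack([cv2.resize(c['color'],(400,300)),cv2.resize(a['color'],(400,300))])[:,:,::-1]);st()
```

```text
press True 91.8 [ 0.5544 -0.0708  0.135 ] F [-3.8  1.5 15. ] w 0.2 ff 7.2
lid slope,z [0.00047832 0.10508835] 22424 [-0.09499367 -0.13999503] [0.08998294 0.13999486]
 93.9 [0.5473 0.0433 0.4185] F [-0.5  0.5  0.1] w 0.5 ff 0.0
```

View pics/f.png

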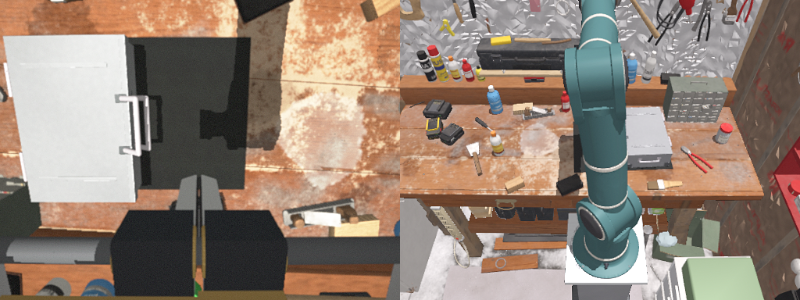

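The lid is flat (slope 0.0005), the drawer is home and the bystanders look to be in place. I'm handing the job in.

```bash
python3 -c "
from station import robot
print(robot.hand_in())"
```

```text
the job is handed in; nothing more can be done
None
```

I handed the job in at about 94 s: all four tools are in the drawer, the drawer is fully home, and the lid is shut; no verdict came back, and the bit box went in tipped about 4° rather than flat.

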